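# Roll a copper pipe into line for coupling

### The arm

A 6-joint arm with a two-finger parallel gripper is mounted at the origin on the work surface. World frame = base frame: x ahead of the robot, y to its left, z up, the work surface at z = 0. Lengths are in mm, angles in rad, forces in N, time in s.
With the tool pointing down it reaches from about 350 to 775 mm from the base axis. Payload 7.3 kg.
Tool frame: the origin (TCP) lies on the front face of the gripper's body, between the roots of the fingers; the fingertips stand 66 mm ahead of it and the grasp point (between the pads) lies 47 mm ahead of it (bot.tip_extent is the distance from the TCP to the fingertips, in mm); z points along the fingers, y is the line along which they close (so a half turn about z gives the same grasp; the last joint's range is limited). The gripper opens to 92 mm and grips with 3 to 60 N. Pads are 19 mm wide; open, the fingers measure 130 mm over their backs; the gripper's body (75 mm by 190 mm) begins 47 mm behind the grasp point.
Start: joints at [-1.353, 0.342, 1.524, -0, 1.275, -0.146], TCP at [186.832, -490.645, 292.241] pointing down, gripper open.
Joint ranges: [-2.53, 2.53], [-0.77, 2.02], [0.04, 2.7], [-1, 4.14], [0.28, 2.66], [-3.11, 3.11]. Speed limits (rad/s): [2.57, 2.57, 3.14, 3.14, 3.14, 3.14].

### API

Orientations are given as [roll, pitch, yaw] about the fixed x, y, z axes, in that order (R = Rz(yaw) Ry(pitch) Rx(roll)).
In Python, from plant import readout, viewer, order, bot gives the robot as it stands.
- The arm moves only by the shell command python3 -m creep 'ROWS'. ROWS is text: rows parted by semicolons, each of 7 numbers parted by spaces: the shift along the world's x, y, z in m, then the turn, a rotation vector about the world's x, y, z in rad, then the opening in per cent of the stroke, from 0 (shut) to 100 (fully open). A call has 1 to 8 rows; each row shifts and turns the commanded pose from where the row before left it; what a row does not reach is not made up. A row lasts 1/12 s, in which the tool goes at most 41.7 mm and 7.16 degrees, less where a joint would pass 70% of its speed; a pose out of reach is approached as far as the arm can. A call is refused whole if a number of a shift passes 0.0417 or a number of a turn 0.125, either way. A call with a gripper value outside its range is refused whole. The fingers move at their own pace and stop on an object; the grip force is fixed at half the most. Time passes only in rows, so rows that do not move let the fingers close. It gives the time, the measured TCP pose, the force, the opening and the grip force at its end, in the units of the state.
- readout.get_obs(): the state, without advancing time (a new reading comes with each control period).
- viewer.capture(name): name is "side" or "top" or "wrist"; returns the picture (384x512x3 uint8, red, green, blue); there is no depth.
- viewer.camera_info(name): a dict with "fx", "fy", "cx", "cy" (pixels), "D" ([k1, k2, p1, p2, k3] as OpenCV has them; the pictures are not rectified), "origin" and "rotation" of the camera in the world. Camera axes: x right, y up, looking along -z (the intrinsics and any distortion apply to the point x, -y, -z); pixel columns grow to the right and rows downward; lengths in mm; the calibration is good to about 2 mm. A picture is of the moment at which its call begins: read the wrist's pose just before it. camera_info takes no time and is no camera call; for the wrist camera it gives the pose at the moment of the call.
- order.close_job(): hands the job in; it is judged then, once.
The state is a dict: "time": time; "joint_positions": joint angles; "dq": joint speeds; "tau": joint torques, N m; "tool_pos": TCP position; "tcp_rot": TCP orientation; "contact_force": force on the tool from outside, world axes, zero at the start; "moment": the same for the moment, N m; "grip_width": finger opening in mm; "finger_force": force on a finger pad.
Only numpy, scipy, OpenCV 4.12 (cv2) and the standard library are available. Lean on these libraries where they do the work, as an engineer would, in place of code of your own. Each camera call takes 0.05 s, during which the arm holds its last target. There are 200 camera calls.

### The job

A loose copper pipe lies across the two bare battens of the fit-up board; beside it another copper pipe, carrying a black rubber sleeve, is strapped down. With the fingertips pressed on top of the loose pipe, roll it along its battens until it lies in line, end to end, with the strapped-down pipe, keeping the small gap between their ends, so that the sleeve can later be slid across the joint. Do not shove it from the side or pick it up, leave it lying still with the hand clear, and do not disturb the other things on the board and bench.

Things in the scene. Friction and masses are not known exactly. Their poses are not given: they have to be found in the camera images.
- pipe: the loose copper pipe, 54 mm outside diameter, 240 mm long, about 0.4 kg, level across the two bare battens. Origin on its axis at mid-length; its y axis runs along it towards the fixed pipe; its x and z axes turn as it rolls. Its axis is 59 mm and its top 86 mm above the bench. Pressed on top it rolls without slipping, half as far as the fingertip moves; let go, it coasts only a little
- pipe_end (a point): centre of the loose pipe's end face that is nearest the fixed pipe, on the pipe's axis
- pipe_far (a point): centre of the loose pipe's other end face, on the pipe's axis
- board: fixed plywood fit-up board, 360 x 600 x 12 mm, with battens screwed across it. Origin at bench level straight below the cut end of the fixed pipe; x runs along the battens, away from the robot; y runs along the fixed pipe from its cut end; z up. The plywood spans x -180 to 180 and y -280 to 320 mm.
- battens (a point): point midway between the two bare level battens, at the height of their tops, 32 mm above the bench, in line with the fixed pipe; axes as the board's. The battens run along x, each 340 mm long, 40 mm wide, 20 mm thick, with centre lines 80 mm either side of this point in y
- fixed_end (a point): centre of the fixed pipe's cut end face, on its axis, 59 mm above the bench; axes as the board's. That pipe (54 mm diameter, 300 mm long) runs from here to +y, under two steel straps. The loose pipe starts with its axis parallel to it, about 60 to 110 mm off this line on the near or the far side, with 15 to 25 mm between the end faces along the pipes
- sleeve (a point): middle of the black rubber sleeve on the fixed pipe, on the axis: 66 mm across, 90 mm long, 65 mm from the cut end, with two steel clamp bands whose screws reach 103 mm above the bench
- flux_tin: small round flux tin, steel with a white lid, 46 mm across, 38 mm high, standing on the board between the two bare battens, across the target line from the loose pipe; origin at the centre of its underside; to be left alone
- tape: yellow tape measure lying flat on the board near the fixed pipe, 85 x 64 x 35 mm; origin at the centre of its underside; to be left alone
- coupling: short copper sleeve standing upright on the board near the fixed pipe, 57 mm across, 50 mm high; origin at the centre of its underside; to be left alone
- elbow: copper 90 degree elbow lying on the bench beside the board, about 118 x 118 x 59 mm; origin on the bench below the middle of one socket's inner end; to be left alone
- tee: copper tee lying on the bench beside the board, about 116 x 90 x 59 mm; origin on the bench below the crossing of its axes; to be left alone
- cutter: red pipe cutter with a black handle lying on the bench beside the board, 225 mm long, 26 mm high; origin at bench level in its frame; to be left alone

How it is judged:
By the outcome, as a careful person would: the job done as asked, in the order asked, and still so for the second after the job is handed in, with the robot touching nothing.
It also fails if it takes over 51 s, if anything falls off the work surface, if the arm or the gripper's body presses on something with over 40 N, if the wrist force passes 120 N, or if a joint passes its speed limit or range.

## Working session

There is one attempt and no reset: what is moved stays moved. The work goes in short steps, Python scripts to look and compute and a shell command to move; the robot and the scene stay as the last step left them, time stands still between calls to the robot, and variables do not carry over. Pictures are saved under pics/ and viewed, at most 10 in all, crops included, and the job is handed in when it is done.

```bash
mkdir -p pics; python3 - <<'E'
from plant import readout, viewer
import cv2
o=readout.get_obs();print({k:o[k] for k in("time","tool_pos","tcp_rot","contact_force","grip_width")})
for n in("top","side"):
    print(n,viewer.camera_info(n)); cv2.imwrite(f"pics/{n}0.png",viewer.capture(n)[:,:,::-1])
E
```

```text
{'time': 0.0, 'tool_pos': array([ 186.75356015, -490.33979125,  291.55288912]), 'tcp_rot': array([-3.14008151e+00, -2.15461794e-04,  3.63776184e-01]), 'contact_force': array([ 0.04730905,  0.38159467, -0.0254521 ]), 'grip_width': 91.86090527573332}
top {'fx': 391.6005660342538, 'fy': 391.6005660342538, 'cx': 255.22907012978834, 'cy': 194.05799884783104, 'D': array([-0.06322421,  0.        ,  0.        ,  0.        ,  0.        ]), 'origin': array([ 439.32085943,  -70.04835531, 1010.77272761]), 'rotation': array([ 0.04252894, -0.01788946, -1.58389545])}
side {'fx': 390.57952252731275, 'fy': 390.57952252731275, 'cx': 260.3706943818414, 'cy': 188.4485007932156, 'D': array([-0.02770489,  0.        ,  0.        ,  0.        ,  0.        ]), 'origin': array([184.35056622, 456.58002895, 743.08562933]), 'rotation': array([ 0.72466854, -0.00553307, -2.63150952])}
```

View pics/top0.png

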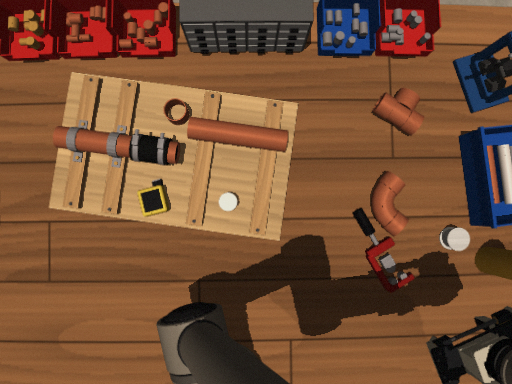

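View pics/side0.png

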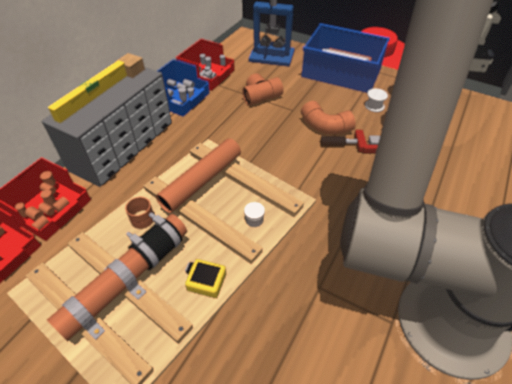

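```bash
cat > h.py <<'E'
import numpy as np, cv2
from scipy.spatial.transform import Rotation as R
def proj(ci,P):
    c=R.from_euler('xyz',ci['rotation']).inv().apply(np.atleast_2d(P)-ci['origin'])*[1,-1,-1]
    K=np.array([[ci['fx'],0,ci['cx']],[0,ci['fy'],ci['cy']],[0,0,1]])
    return cv2.projectPoints(c,np.zeros(3),np.zeros(3),K,np.array(ci['D']))[0][:,0]
def ray(ci,uv,z):
    K=np.array([[ci['fx'],0,ci['cx']],[0,ci['fy'],ci['cy']],[0,0,1]])
    n=cv2.undistortPoints(np.array(uv,float).reshape(-1,1,2),K,np.array(ci['D']))[:,0]
    d=R.from_euler('xyz',ci['rotation']).apply(np.c_[n[:,0],-n[:,1],-np.ones(len(n))])
    return ci['origin']+d*((z-ci['origin'][2])/d[:,2])[:,None]
E
python3 - <<'E'
from h import *; from plant import viewer
from scipy.optimize import minimize
for n in("top","side"):
    im=cv2.imread(f"pics/{n}0.png");ci=viewer.camera_info(n)
    hsv=cv2.cvtColor(im,cv2.COLOR_BGR2HSV)
    # copper sample
    p=(238,134) if n=="top" else (200,175)
    print(n,hsv[p[1],p[0]], "wood",hsv[170,250])
    if n=="top":
        corners=ray(ci,[(71,72),(298,101),(281,240),(50,208)],12);print(corners.round(1))
        print([np.linalg.norm(corners[i]-corners[i-1]).round(1) for i in range(4)])
        print(ray(ci,[(188,128),(287,140)],59).round(1), ray(ci,[(183,152),(54,137)],59).round(1), ray(ci,[(228,200)],50).round(1))
        cv2.imwrite("pics/topc.png",cv2.resize(im[65:245,45:305],None,fx=3,fy=3,interpolation=cv2.INTER_CUBIC))
E
```

```text
top [  9 161 199] wood [ 16 122 193]
[[ 807.7  390.2   12. ]
 [ 722.  -202.7   12. ]
 [ 363.7 -152.6   12. ]
 [ 452.2  439.8   12. ]]
[np.float64(358.9), np.float64(599.1), np.float64(361.8), np.float64(599.0)]
[[ 643.8   75.1   59. ]
 [ 611.5 -167.4   59. ]] [[584.6  87.5  59. ]
 [626.9 408.   59. ]] [[466.2 -20.8  50. ]]
side [  9 150 191] wood [ 17 106 224]
```

View pics/topc.png

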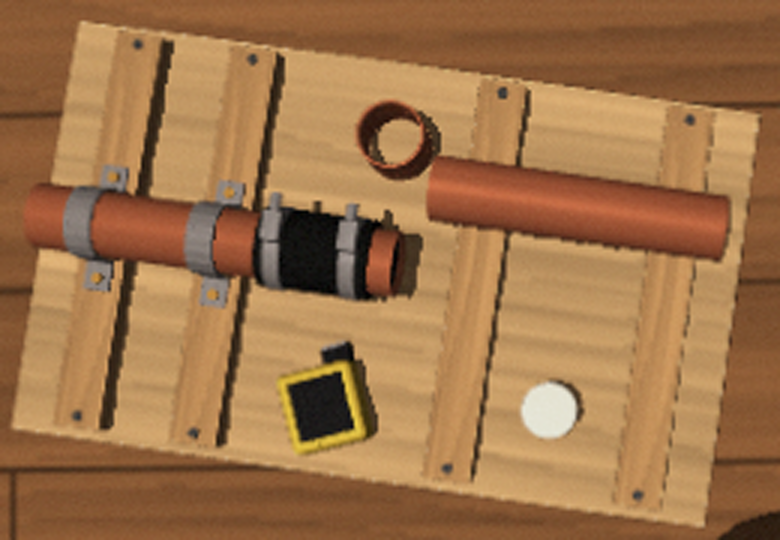

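```bash
cat >> h.py <<'E'
from scipy.optimize import minimize
def mask(im,near):
    hsv=cv2.cvtColor(im,cv2.COLOR_BGR2HSV)
    m=((hsv[...,0]<13)&(hsv[...,1]>125)&(hsv[...,2]>70)).astype(np.uint8)
    m=cv2.morphologyEx(m,cv2.MORPH_OPEN,np.ones((3,3),np.uint8))
    n,l=cv2.connectedComponents(m); return (l==l[near[1],near[0]]).astype(np.uint8)
T=np.linspace(0,2*np.pi,40,endpoint=False)
def cyl(x,y,yaw,L,z=59,r=27):
    d=np.array([-np.sin(yaw),np.cos(yaw),0]);s=np.array([np.cos(yaw),np.sin(yaw),0])
    return np.vstack([np.array([x,y,z])+k*L/2*d+r*(np.cos(T)[:,None]*s+np.sin(T)[:,None]*[0,0,1]) for k in(-1,1)])
def iou(ci,m,pts):
    S=8;h=cv2.convexHull(((proj(ci,pts)+.5)*S).astype(np.float32)).round().astype(np.int32)
    o=h.reshape(-1,2).min(0)//S-3; e=h.reshape(-1,2).max(0)//S+4
    c=np.zeros(((e[1]-o[1])*S,(e[0]-o[0])*S),np.uint8); cv2.fillConvexPoly(c,h-o*S,255)
    f=np.zeros(m.shape); f[o[1]:e[1],o[0]:e[0]]=cv2.resize(c,None,fx=1/S,fy=1/S,interpolation=cv2.INTER_AREA)/255.
    return np.minimum(f,m).sum()/np.maximum(f,m).sum()
def fitpipe(views,g,L=240):
    f=lambda p:-sum(iou(ci,m,cyl(p[0],p[1],p[2]/500,L)) for ci,m in views)
    g=np.array(g,float);r=minimize(f,g,method='Nelder-Mead',options=dict(initial_simplex=np.vstack([g,g+[8,0,0],g+[0,8,0],g+[0,0,15]])))
    return r.x*[1,1,1/500],-r.fun/len(views)
E
python3 - <<'E'
from h import *; from plant import viewer
V={}
for n,p in(("top",(238,134)),("side",(200,175))):
    im=cv2.imread(f"pics/{n}0.png");m=mask(im,p);V[n]=(viewer.camera_info(n),m);ys,xs=m.nonzero();print(n,m.sum(),xs.min(),xs.max(),ys.min(),ys.max())
    print(fitpipe([V[n]],(627,-45,-70)))
pf,_=fitpipe(list(V.values()),(627,-45,-70));print(pf)
c=np.array([[807.7,390.2],[722,-202.7],[363.7,-152.6],[452.2,439.8]])
b=np.array([[180,320],[180,-280],[-180,-280],[-180,320]])
A,B=c-c.mean(0),b-b.mean(0); yaw=np.arctan2((B[:,0]*A[:,1]-B[:,1]*A[:,0]).sum(),(A*B).sum())
Rm=np.array([[np.cos(yaw),-np.sin(yaw)],[np.sin(yaw),np.cos(yaw)]]);o=c.mean(0)-Rm@b.mean(0)
print("board",yaw,o,"\npipe in board",Rm.T@(pf[:2]-o))
# fixed pipe edge check: far and near silhouettes against the image
ci=V["top"][0]
im=cv2.imread("pics/top0.png")
x=o+Rm@[0,150];
for pts,col in((cyl(*x,yaw,300),(0,255,0)),(cyl(*pf,240),(255,0,0))):
    h=cv2.convexHull(proj(ci,pts).astype(np.float32)); 
    im4=im if im.shape[0]>600 else cv2.resize(im,None,fx=3,fy=3,interpolation=cv2.INTER_CUBIC); im=im4
    cv2.polylines(im,[((h+.5)*3-.5).round().astype(int)],True,col,1)
cv2.imwrite("pics/ov.png",im[195:735,135:915])
E
```

```text
top 2170 187 287 117 150
(array([ 6.27917407e+02, -4.57433085e+01, -1.49716849e-01]), np.float64(0.9630582478394639))
side 2290 158 240 138 235
(array([ 6.27769001e+02, -4.71809395e+01, -1.43435083e-01]), np.float64(0.843924470981764))
[ 6.28067514e+02 -4.57486466e+01 -1.48572432e-01]
board -0.14402731676287547 [583.52940229  98.88208034] 
pipe in board [  64.83579488 -136.74066791]
```

View pics/ov.png

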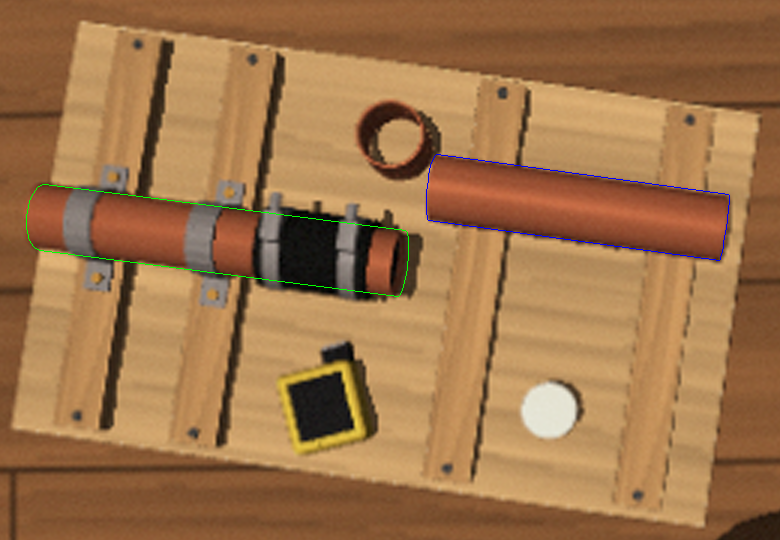

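The loose pipe fits well: its centre is at (628, -46), 65 mm beyond the target line, with a 17 mm end gap. I'll use closed fingers with the closing axis along the battens and roll in three strokes. First I move above the pipe.

```bash
python3 -m creep '0.02825 0.0277 0 0 0 0.0664 0;0.02825 0.0277 0 0 0 0.0664 0;0.02825 0.0277 0 0 0 0.0664 0;0.02825 0.0277 0 0 0 0.0664 0;0.02825 0.0277 0 0 0 0.0664 0;0.02825 0.0277 0 0 0 0.0664 0;0.02825 0.0277 0 0 0 0.0664 0;0.02825 0.0277 0 0 0 0.0664 0'
python3 -m creep '0.02825 0.0277 0 0 0 0.0664 0;0.02825 0.0277 0 0 0 0.0664 0;0.02825 0.0277 0 0 0 0.0664 0;0.02825 0.0277 0 0 0 0.0664 0;0.02825 0.0277 0 0 0 0.0664 0;0.02825 0.0277 0 0 0 0.0664 0;0.02825 0.0277 0 0 0 0.0664 0;0.02825 0.0277 0 0 0 0.0664 0'
python3 -m creep '0 0 0 0 0 0 0;0 0 0 0 0 0 0'
```

```text
time: 0.77
tool_pos: [413.8, -267.3, 292.1]
tcp_rot: [-3.141, 0.0, 0.898]
contact_force: [1.8, -0.9, 0.0]
grip_width: 43.0
finger_force: 0.0
time: 1.43
tool_pos: [639.8, -45.6, 291.7]
tcp_rot: [-3.141, 0.0, 1.43]
contact_force: [0.6, -0.6, 0.3]
grip_width: 0.5
finger_force: 0.0
time: 1.6
tool_pos: [639.5, -45.6, 290.7]
tcp_rot: [-3.14, -0.0, 1.429]
contact_force: [-0.5, -0.2, -0.6]
grip_width: 0.2
finger_force: 0.0
```

```bash
python3 -m creep '-0.0006 -0.0017 -0.02 0 0 0 0;0 0 -0.025 0 0 0 0;0 0 -0.025 0 0 0 0;0 0 -0.02 0 0 0 0;0 0 -0.018 0 0 0 0;0 0 -0.012 0 0 0 0;0 0 -0.008 0 0 0 0;0 0 -0.003 0 0 0 0'
python3 -m creep '0 0 -0.002 0 0 0 0;0 0 -0.002 0 0 0 0;0 0 -0.0015 0 0 0 0;0 0 -0.001 0 0 0 0;0 0 0 0 0 0 0'
python3 -m creep '0 0 -0.001 0 0 0 0;0 0 0 0 0 0 0'
```

```text
time: 2.27
tool_pos: [637.1, -50.1, 160.0]
tcp_rot: [-3.139, 0.0, 1.424]
contact_force: [0.4, -1.0, -0.1]
grip_width: 0.5
finger_force: 0.0
time: 2.68
tool_pos: [638.3, -49.2, 155.1]
tcp_rot: [3.141, 0.0, 1.426]
contact_force: [0.2, 1.1, -0.3]
grip_width: 0.5
finger_force: 0.0
time: 2.85
tool_pos: [638.3, -49.1, 153.8]
tcp_rot: [3.141, 0.0, 1.426]
contact_force: [0.7, 0.1, -0.5]
grip_width: 0.2
finger_force: 0.0
```

```bash
python3 -m creep '0 0 -0.001 0 0 0 0;0 0 -0.0005 0 0 0 0;0 0 0 0 0 0 0'
python3 -m creep '0 0 -0.0005 0 0 0 0;0 0 0 0 0 0 0'
python3 -m creep '0 0 -0.0005 0 0 0 0;0 0 0 0 0 0 0'
```

```text
time: 3.1
tool_pos: [638.2, -49.1, 152.1]
tcp_rot: [-3.141, 0.0, 1.426]
contact_force: [-0.0, 0.7, 0.3]
grip_width: 0.5
finger_force: 0.0
time: 3.27
tool_pos: [638.2, -49.1, 151.6]
tcp_rot: [-3.142, -0.0, 1.426]
contact_force: [0.5, -0.8, 0.1]
grip_width: 0.3
finger_force: 0.0
time: 3.43
tool_pos: [638.2, -49.1, 151.2]
tcp_rot: [-3.142, 0.0, 1.426]
contact_force: [0.3, 0.1, -0.9]
grip_width: 0.1
finger_force: 0.0
```

```bash
python3 -m creep '0 0 -0.0005 0 0 0 0;0 0 0 0 0 0 0'
python3 -m creep '0 0 -0.0005 0 0 0 0;0 0 0 0 0 0 0'
python3 -m creep '0 0 -0.0005 0 0 0 0;0 0 0 0 0 0 0'
```

```text
time: 3.6
tool_pos: [638.2, -49.1, 150.6]
tcp_rot: [-3.141, 0.0, 1.426]
contact_force: [0.2, -0.4, -0.4]
grip_width: -0.1
finger_force: 0.0
time: 3.77
tool_pos: [638.4, -49.2, 150.5]
tcp_rot: [3.141, 0.0, 1.426]
contact_force: [-0.0, -0.5, 1.4]
grip_width: 0.3
finger_force: 0.4
time: 3.93
tool_pos: [638.6, -49.2, 150.3]
tcp_rot: [3.14, 0.0, 1.426]
contact_force: [0.8, -0.4, 3.2]
grip_width: 0.3
finger_force: 1.5
```

```bash
python3 - <<'E'
from plant import readout, viewer
import cv2
o=readout.get_obs();print({k:o[k] for k in("tool_pos","contact_force","moment")})
cv2.imwrite("pics/w1.png",viewer.capture("wrist")[:,:,::-1])
s=viewer.capture("side")[:,:,::-1];cv2.imwrite("pics/s1.png",cv2.resize(s[60:300,80:340],None,fx=2,fy=2))
E
python3 -c "
import cv2,numpy as np
a=cv2.imread('pics/w1.png');b=cv2.imread('pics/s1.png')
a=cv2.resize(a,(400,300));b=cv2.resize(b,(390,360))
o=np.zeros((360,790,3),np.uint8);o[:300,:400]=a;o[:,400:]=b;cv2.imwrite('pics/m1.png',o)"
```

```text
{'tool_pos': array([638.64237662, -49.22849009, 150.26167144]), 'contact_force': array([ 0.83046669, -0.39912351,  3.23818423]), 'moment': array([-0.00731105, -0.18002667,  0.01311279])}
```

View pics/m1.png

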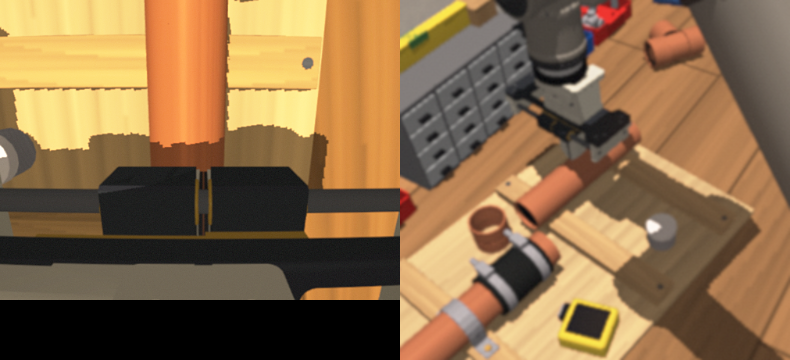

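The tip touched on the pipe's far shoulder: the force is slightly inclined and the height is 1.4 mm low. I'll use shorter strokes, pressing lightly and passing over the top.

```bash
python3 -m creep '0 0 -0.0008 0 0 0 0;-0.001 0.0001 -0.0007 0 0 0 0;-0.002 0.0003 0 0 0 0 0;-0.003 0.0004 0 0 0 0 0;-0.0035 0.0005 0 0 0 0 0;-0.0035 0.0005 0 0 0 0 0;-0.0035 0.0005 0 0 0 0 0;-0.0035 0.0005 0 0 0 0 0'
python3 -m creep '-0.0035 0.0005 0 0 0 0 0;-0.0035 0.0005 0 0 0 0 0;-0.003 0.0005 0 0 0 0 0;-0.0025 0.0004 0 0 0 0 0;-0.001 0.0001 0 0 0 0 0;0 0 0 0 0 0 0;0 0 0 0 0 0 0'
```

```text
time: 4.7
tool_pos: [620.1, -46.4, 151.5]
tcp_rot: [3.134, -0.0, 1.426]
contact_force: [0.9, 1.6, 16.5]
grip_width: 0.7
finger_force: 8.4
time: 5.28
tool_pos: [606.3, -44.3, 151.4]
tcp_rot: [3.135, -0.0, 1.426]
contact_force: [-0.8, 1.6, 17.2]
grip_width: 0.4
finger_force: 8.6
```

```bash
python3 -m creep '-0.001 0.0001 0 0 0 0 0;-0.002 0.0003 0 0 0 0 0;-0.002 0.0003 0 0 0 0 0;-0.002 0.0003 0 0 0 0 0;-0.001 0.0001 0 0 0 0 0;0 0 0 0 0 0 0;0 0 0 0 0 0 0;0 0 0 0 0 0 0'
python3 -m creep '0 0 0.002 0 0 0 0;0 0 0.003 0 0 0 0;0 0 0.006 0 0 0 0;0 0 0.005 0 0 0 0;0 0 0 0 0 0 0;0 0 0 0 0 0 0'
python3 - <<'E'
from h import *; from plant import viewer
ci=viewer.camera_info("side")
for i in range(2):
    s=np.ascontiguousarray(viewer.capture("side")[:,:,::-1])
cv2.imwrite("pics/s2.png",s)
# unknown occlusion: score only pixels not dark; fit near end using visible pipe part
hsv=cv2.cvtColor(s,cv2.COLOR_BGR2HSV);m=((hsv[...,0]<13)&(hsv[...,1]>110)&(hsv[...,2]>60)).astype(np.uint8)
for d in range(8,34,2):
    p=np.array([628.07,-45.75])-d*np.array([.989,-.147]); print(d, round(iou(ci,m*0+m,cyl(*p,-.1457,240)),4), end=' | ')
E
python3 -c "
import cv2
a=cv2.imread('pics/s2.png')[100:260,130:300];cv2.imwrite('pics/s2c.png',cv2.resize(a,None,fx=3.5,fy=3.5,interpolation=2))"
```

```text
time: 5.95
tool_pos: [597.7, -43.1, 150.7]
tcp_rot: [3.137, -0.0, 1.426]
contact_force: [-1.4, 1.6, 15.2]
grip_width: 0.5
finger_force: 7.8
time: 6.45
tool_pos: [596.8, -43.3, 164.4]
tcp_rot: [3.141, 0.0, 1.426]
contact_force: [0.7, 0.2, 0.9]
grip_width: 0.7
finger_force: 0.0
8 0.0785 | 10 0.0819 | 12 0.0852 | 14 0.0891 | 16 0.0933 | 18 0.0983 | 20 0.1029 | 22 0.1037 | 24 0.1013 | 26 0.098 | 28 0.095 | 30 0.0918 | 32 0.089 |
```

View pics/s2c.png

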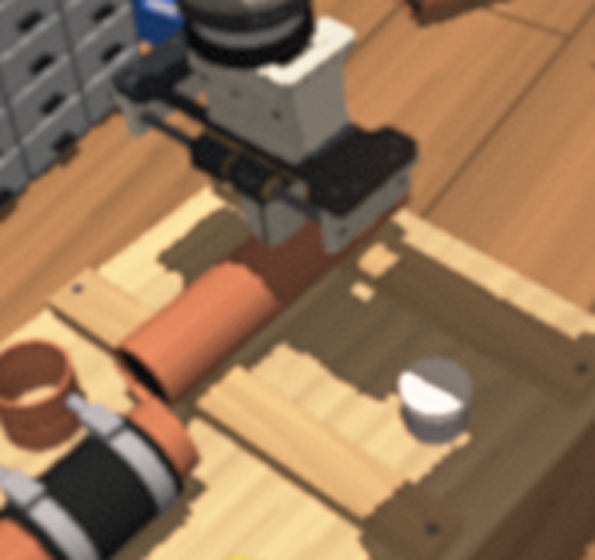

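Side view: the pipe end is at about (155, 370) in the crop and has rolled about 21 mm, in agreement with half the fingertip travel. Second stroke.

```bash
python3 -m creep '0.005 0 0 0 0 0 0;0.007 -0.0005 0 0 0 0 0;0.006 -0.0005 0 0 0 0 0;0.0036 0 -0.004 0 0 0 0;0 0 -0.005 0 0 0 0;0 0 -0.003 0 0 0 0;0 0 -0.0015 0 0 0 0;0 0 0 0 0 0 0'
python3 -m creep '0 0 -0.001 0 0 0 0;0 0 -0.001 0 0 0 0;0 0 -0.0005 0 0 0 0;0 0 0 0 0 0 0'
```

```text
time: 7.22
tool_pos: [618.3, -44.2, 150.6]
tcp_rot: [3.141, -0.0, 1.426]
contact_force: [0.5, 0.5, -0.1]
grip_width: 0.2
finger_force: 0.0
time: 7.55
tool_pos: [619.4, -44.4, 149.8]
tcp_rot: [3.137, 0.0, 1.426]
contact_force: [2.8, 0.8, 6.7]
grip_width: 0.4
finger_force: 3.4
```

```bash
python3 -m creep '-0.001 0.0001 -0.0005 0 0 0 0;-0.002 0.0003 0 0 0 0 0;-0.003 0.0004 0 0 0 0 0;-0.0035 0.0005 0 0 0 0 0;-0.0035 0.0005 0 0 0 0 0;-0.0035 0.0005 0 0 0 0 0;-0.0035 0.0005 0 0 0 0 0;-0.0035 0.0005 0 0 0 0 0'
python3 -m creep '-0.0035 0.0005 0 0 0 0 0;-0.0035 0.0005 0 0 0 0 0;-0.0035 0.0005 0 0 0 0 0;-0.003 0.0004 0 0 0 0 0;-0.002 0.0003 0 0 0 0 0;-0.001 0.0001 0 0 0 0 0;0 0 0 0 0 0 0;0 0 0 0 0 0 0'
python3 -m creep '0 0 0.002 0 0 0 0;0 0 0.003 0 0 0 0;0 0 0.006 0 0 0 0;0 0 0.005 0 0 0 0;0.005 0 0 0 0 0 0;0.006 0 0 0 0 0 0;0 0 0 0 0 0 0'
python3 - <<'E'
from h import *; from plant import viewer
ci=viewer.camera_info("side")
s=np.ascontiguousarray(viewer.capture("side")[:,:,::-1]);cv2.imwrite("pics/s3.png",s)
hsv=cv2.cvtColor(s,cv2.COLOR_BGR2HSV);m=((hsv[...,0]<13)&(hsv[...,1]>110)&(hsv[...,2]>60)).astype(np.uint8)
for d in range(30,56,2):
    p=np.array([628.07,-45.75])-d*np.array([.989,-.147]); print(d, round(iou(ci,m,cyl(*p,-.1457,240)),4), end=' | ')
E
```

```text
time: 8.22
tool_pos: [597.0, -41.0, 151.5]
tcp_rot: [3.133, -0.0, 1.426]
contact_force: [0.6, 0.9, 18.2]
grip_width: 0.6
finger_force: 9.0
time: 8.88
tool_pos: [579.7, -38.4, 151.0]
tcp_rot: [3.136, -0.0, 1.426]
contact_force: [-1.1, 2.4, 17.4]
grip_width: 0.5
finger_force: 8.7
time: 9.47
tool_pos: [590.5, -38.8, 163.7]
tcp_rot: [3.14, 0.0, 1.426]
contact_force: [-0.5, -0.2, 0.2]
grip_width: 0.5
finger_force: 0.0
30 0.0881 | 32 0.0932 | 34 0.0987 | 36 0.1038 | 38 0.1097 | 40 0.1143 | 42 0.1147 | 44 0.1121 | 46 0.109 | 48 0.1058 | 50 0.1027 | 52 0.0994 | 54 0.0957 |
```

```bash
python3 -m creep '0.004 -0.001 0 0 0 0 0;0.0037 -0.001 -0.003 0 0 0 0;0 0 -0.004 0 0 0 0;0 0 -0.004 0 0 0 0;0 0 -0.0015 0 0 0 0;0 0 -0.001 0 0 0 0;0 0 -0.001 0 0 0 0;0 0 -0.0005 0 0 0 0'
python3 -m creep '0 0 -0.0005 0 0 0 0;0 0 0 0 0 0 0'
```

```text
time: 10.18
tool_pos: [598.3, -40.9, 150.3]
tcp_rot: [3.137, 0.0, 1.426]
contact_force: [1.6, 0.0, 8.9]
grip_width: 0.7
finger_force: 5.0
time: 10.35
tool_pos: [598.6, -40.9, 150.2]
tcp_rot: [3.136, 0.0, 1.426]
contact_force: [1.5, -0.5, 8.8]
grip_width: 0.4
finger_force: 4.8
```

```bash
python3 -m creep '-0.001 0.0001 -0.0005 0 0 0 0;-0.002 0.0003 0 0 0 0 0;-0.003 0.0004 0 0 0 0 0;-0.0035 0.0005 0 0 0 0 0;-0.0035 0.0005 0 0 0 0 0;-0.0035 0.0005 0 0 0 0 0;-0.0035 0.0005 0 0 0 0 0;-0.0035 0.0005 0 0 0 0 0'
python3 -m creep '-0.0035 0.0005 0 0 0 0 0;-0.0035 0.0005 0 0 0 0 0;-0.0035 0.0005 0 0 0 0 0;-0.003 0.0004 0 0 0 0 0;-0.002 0.0003 0 0 0 0 0;-0.001 0.0001 0 0 0 0 0;0 0 0 0 0 0 0;0 0 0 0 0 0 0'
python3 -m creep '0 0 0.002 0 0 0 0;0 0 0.003 0 0 0 0;0 0 0.01 0 0 0 0;0 0 0.02 0 0 0 0;0 0 0.03 0 0 0 0;0 0 0.03 0 0 0 0;0 -0.03 0.03 0 0 0 0;0 -0.04 0.015 0 0 0 0'
python3 -m creep '0 -0.04 0 0 0 0 0;0 -0.04 0 0 0 0 0;0 -0.04 0 0 0 0 0;0 -0.04 0 0 0 0 0;0 -0.04 0 0 0 0 0;0 -0.04 0 0 0 0 0;0 -0.04 0 0 0 0 0;0 0 0 0 0 0 0'
python3 - <<'E'
from h import *; from plant import viewer
ci=viewer.camera_info("top")
a=viewer.capture("top");s=np.ascontiguousarray(a[:,:,::-1]);cv2.imwrite("pics/t4.png",s)
cv2.imwrite("pics/t4c.png",cv2.resize(s[65:245,45:305],None,fx=3,fy=3,interpolation=2))
p=proj(ci,[[567,-37,80]])[0].astype(int);m=mask(s,p);print(p,m.sum());print(fitpipe([(ci,m)],(565,-37,-72)))
E
```

```text
time: 11.02
tool_pos: [575.9, -37.5, 151.5]
tcp_rot: [3.132, -0.0, 1.426]
contact_force: [-0.2, 1.6, 20.0]
grip_width: 0.1
finger_force: 9.8
time: 11.68
tool_pos: [558.3, -34.9, 150.5]
tcp_rot: [3.136, -0.0, 1.426]
contact_force: [-2.4, 2.3, 17.0]
grip_width: 0.2
finger_force: 8.9
time: 12.35
tool_pos: [557.8, -102.1, 291.2]
tcp_rot: [3.137, 0.0, 1.431]
contact_force: [1.5, -0.7, -0.1]
grip_width: 0.8
finger_force: 0.0
time: 13.02
tool_pos: [555.0, -390.7, 285.6]
tcp_rot: [-3.141, 0.002, 1.42]
contact_force: [0.2, 1.5, -0.4]
grip_width: 0.3
finger_force: 0.0
[233 157] 2177
(array([ 5.68264441e+02, -3.63583370e+01, -1.52273806e-01]), np.float64(0.9626089096898421))
```

View pics/t4c.png

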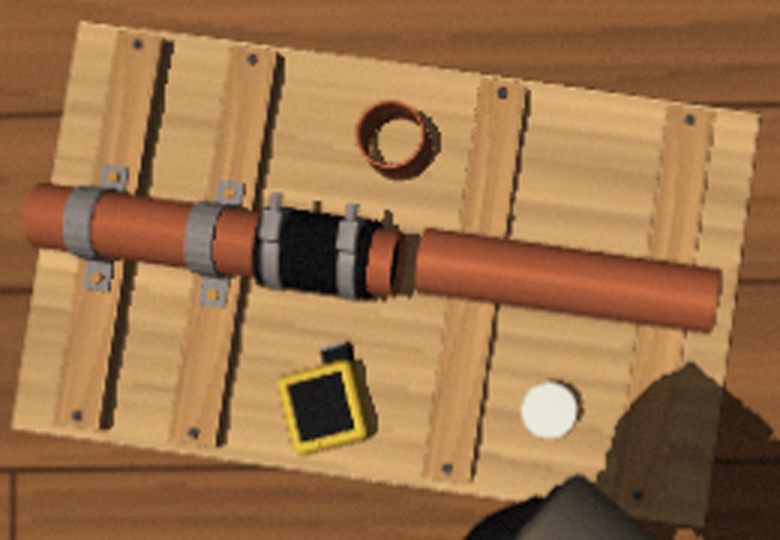

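```bash
python3 - <<'E'
from h import *; from plant import viewer
import h
ci=viewer.camera_info("top")
for nm in("t4","top0"):
    s=cv2.imread(f"pics/{nm}.png");hsv=cv2.cvtColor(s,cv2.COLOR_BGR2HSV)
    m=((hsv[...,0]<13)&(hsv[...,1]>125)&(hsv[...,2]>70)).astype(np.uint8)
    W=np.zeros(m.shape);[W.__setitem__((slice(115,170),slice(a,b)),1) for a,b in((58,64),(81,104),(121,127),(170,174))]
    def cost(p):
        yaw=p[1]/1000;c=np.array([583.5,98.9])+[p[0]*np.cos(yaw),p[0]*np.sin(yaw)]+150*np.array([-np.sin(yaw),np.cos(yaw)])
        S=8;hh=((proj(ci,cyl(*c,yaw,300))+.5)*S).astype(np.float32);f=np.zeros((m.shape[0]*S,m.shape[1]*S),np.uint8)
        cv2.fillConvexPoly(f,cv2.convexHull(hh).round().astype(np.int32),255)
        f=cv2.resize(f,m.shape[::-1],interpolation=cv2.INTER_AREA)/255.
        return -(W*np.minimum(f,m)).sum()/(W*np.maximum(f,m)).sum()
    r=minimize(cost,[0,-144],method='Nelder-Mead',options=dict(initial_simplex=[[0,-144],[4,-144],[0,-130]],xatol=.05,fatol=1e-4));print(nm,r.x,r.fun)
    yaw=r.x[1]/1000
    for y0 in(-147,):
        if nm=="t4":
            bx=np.array([np.cos(yaw),np.sin(yaw)]);print("offset of loose pipe (mm)",([568.26,-36.36]-np.array([583.5,98.9])-r.x[0]*bx)@bx)
E
```

```text
t4 [  -2.32374191 -159.3597908 ] -0.9547229653448601
offset of loose pipe (mm) 8.740734333287287
top0 [  -2.3134613  -159.96266174] -0.9495558988221666
```

```bash
python3 - <<'E'
from h import *; from plant import viewer
ci=viewer.camera_info("top");s=cv2.imread("pics/t4.png")
u=cv2.resize(s[133:173,155:255],None,fx=7.5,fy=7.5,interpolation=cv2.INTER_NEAREST);v=u.copy()
def draw(c,yaw,L,col):
    h=cv2.convexHull(proj(ci,cyl(*c,yaw,L)).astype(np.float32));cv2.polylines(v,[((h+.5-[155,133])*7.5).round().astype(int)],True,col,1)
for yaw,o,col in((-.144,0,(0,255,0)),(-.1596,-2.3,(255,255,0))):
    b=np.array([np.cos(yaw),np.sin(yaw)]);draw(np.array([583.5,98.9])+o*b+150*np.array([-b[1],b[0]]),yaw,300,col)
draw((568.26,-36.36),-.1523,240,(255,0,0))
cv2.imwrite("pics/j4.png",np.vstack([u,v]))
E
```

```text
(no output)
```

View pics/j4.png

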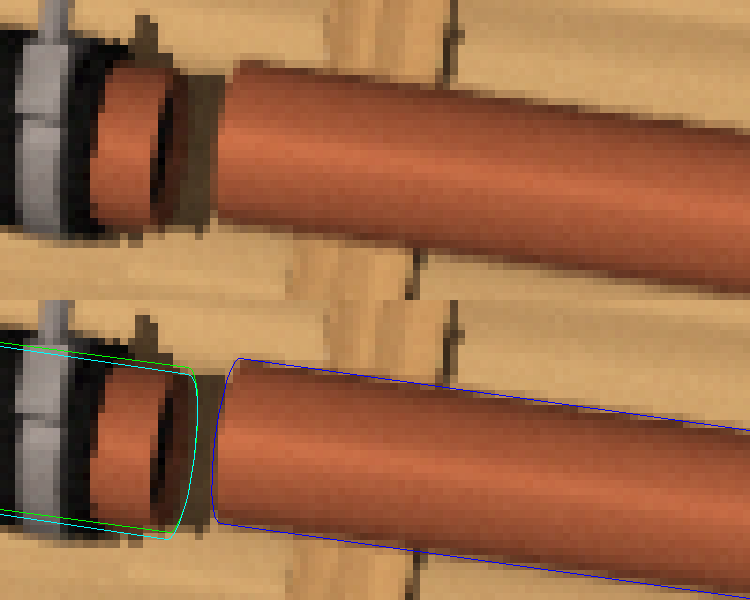

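The loose pipe's end is still about 5.5 mm beyond the fixed pipe's line: the top and bottom edges are about 2.3 px too high at the joint. One short stroke of about 11 mm remains.

```bash
python3 -m creep '0.002 0.03 0 0 0 0 0;0.002 0.04 0 0 0 0 0;0.002 0.04 0 0 0 0 0;0.002 0.04 0 0 0 0 0;0.002 0.04 0 0 0 0 0;0.002 0.04 0 0 0 0 0;0.002 0.04 0 0 0 0 0;0.002 0.04 0 0 0 0 0'
python3 -m creep '0 0.03 0 0 0 0 0;0 0.014 -0.02 0 0 0 0;0 0 -0.03 0 0 0 0;0 0 -0.03 0 0 0 0;0 0 -0.02 0 0 0 0;0 0 -0.014 0 0 0 0;0 0 -0.005 0 0 0 0;0 0 0 0 0 0 0'
```

```text
time: 13.73
tool_pos: [572.2, -70.4, 287.3]
tcp_rot: [-3.141, -0.0, 1.427]
contact_force: [1.3, 0.0, 0.6]
grip_width: 0.4
finger_force: 0.0
time: 14.4
tool_pos: [572.1, -28.6, 167.0]
tcp_rot: [-3.139, -0.0, 1.427]
contact_force: [-0.2, 0.5, 0.1]
grip_width: 0.3
finger_force: 0.0
```

```bash
python3 -m creep '0 -0.004 -0.006 0 0 0 0;0 -0.004 -0.005 0 0 0 0;0 0 -0.002 0 0 0 0;0 0 -0.001 0 0 0 0;0 0 -0.001 0 0 0 0;0 0 0 0 0 0 0'
python3 -m creep '0 0 -0.001 0 0 0 0;0 0 -0.001 0 0 0 0;0 0 0 0 0 0 0'
```

```text
time: 14.9
tool_pos: [573.1, -37.6, 153.0]
tcp_rot: [3.141, -0.0, 1.426]
contact_force: [0.2, -0.1, 0.0]
grip_width: 0.3
finger_force: 0.0
time: 15.15
tool_pos: [573.6, -37.6, 151.5]
tcp_rot: [3.14, 0.0, 1.426]
contact_force: [-0.2, 0.8, 2.1]
grip_width: 0.5
finger_force: 1.3
```

```bash
python3 -m creep '0 0 -0.001 0 0 0 0;0 0 -0.001 0 0 0 0;0 0 0 0 0 0 0'
python3 -m creep '-0.001 0.0001 0 0 0 0 0;-0.0015 0.0002 0 0 0 0 0;-0.002 0.0003 0 0 0 0 0;-0.002 0.0003 0 0 0 0 0;-0.002 0.0003 0 0 0 0 0;-0.0015 0.0002 0 0 0 0 0;-0.001 0.0002 0 0 0 0 0;0 0 0 0 0 0 0'
python3 -m creep '0 0 0 0 0 0 0;0 0 0 0 0 0 0'
```

```text
time: 15.4
tool_pos: [574.9, -37.8, 151.1]
tcp_rot: [3.135, 0.0, 1.426]
contact_force: [1.1, -0.7, 11.9]
grip_width: 0.6
finger_force: 5.7
time: 16.07
tool_pos: [563.7, -36.1, 151.6]
tcp_rot: [3.135, 0.0, 1.426]
contact_force: [0.0, 0.9, 15.0]
grip_width: 0.3
finger_force: 7.4
time: 16.23
tool_pos: [563.8, -36.1, 151.5]
tcp_rot: [3.135, 0.0, 1.426]
contact_force: [0.4, 0.1, 15.2]
grip_width: 0.4
finger_force: 7.5
```

```bash
python3 -m creep '0 0 0.0015 0 0 0 0;0 0 0.0015 0 0 0 0;0 0 0.01 0 0 0 0;0 0 0.02 0 0 0 0;0 0 0.03 0 0 0 0;0 0 0.03 0 0 0 0;0 -0.03 0.03 0 0 0 0;0 -0.04 0.015 0 0 0 0'
python3 -m creep '0 -0.04 0 0 0 0 0;0 -0.04 0 0 0 0 0;0 -0.04 0 0 0 0 0;0 -0.04 0 0 0 0 0;0 -0.04 0 0 0 0 0;0 -0.04 0 0 0 0 0;0 -0.04 0 0 0 0 0;0 0 0 0 0 0 0'
python3 - <<'E'
from h import *; from plant import viewer
ci=viewer.camera_info("top");cs=viewer.camera_info("side")
a=np.mean([viewer.capture("top")[:,:,::-1].astype(float) for _ in range(6)],0).round().astype(np.uint8);cv2.imwrite("pics/t5.png",a)
b=np.ascontiguousarray(viewer.capture("side")[:,:,::-1]);cv2.imwrite("pics/s5.png",b)
p=proj(ci,[[563,-35,80]])[0].astype(int);m=mask(a,p);f,q=fitpipe([(ci,m)],(563,-36,-72));print(f,q)
bx=np.array([.9890,-.1485]);print("offset",(f[:2]-[605.0,247.3])@bx)
u=cv2.resize(a[133:173,155:255],None,fx=7.5,fy=7.5,interpolation=0)
w=cv2.resize(b[150:250,100:290],None,fx=3,fy=3,interpolation=2)
w=np.hstack([w,np.zeros((300,180,3),np.uint8)]);cv2.imwrite("pics/j5.png",np.vstack([u,w]))
E
```

```text
time: 16.9
tool_pos: [562.8, -102.9, 290.3]
tcp_rot: [3.137, 0.0, 1.431]
contact_force: [1.5, -0.0, 1.0]
grip_width: 0.5
finger_force: 0.0
time: 17.57
tool_pos: [560.0, -391.5, 284.6]
tcp_rot: [-3.141, 0.002, 1.42]
contact_force: [-0.0, -0.4, -0.9]
grip_width: 0.2
finger_force: 0.0
[ 5.63029385e+02 -3.57301905e+01 -1.52446222e-01] 0.9615344301701159
offset 0.5210450050177379
```

View pics/j5.png

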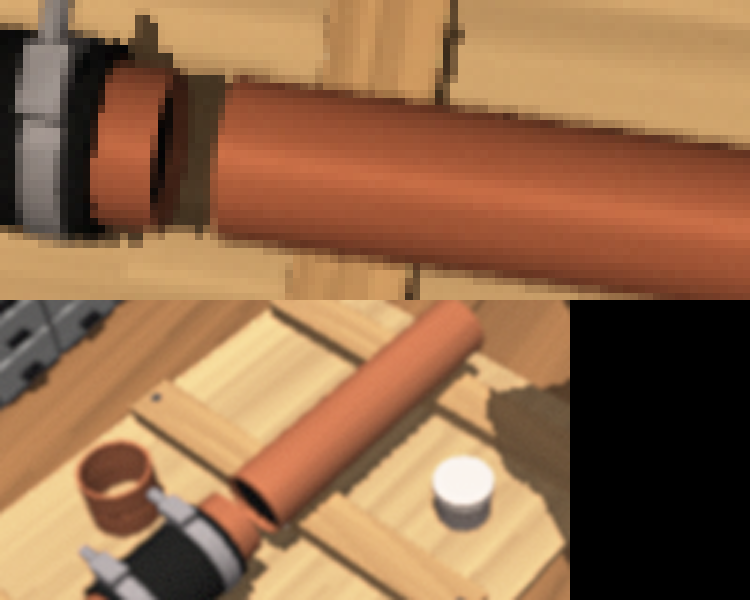

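At the joint the edges now agree to about 1–2 enlarged pixels, under 1 mm. I'll make one independent numerical collinearity check before handing in.

```bash
python3 - <<'E'
from h import *; from plant import viewer
ci=viewer.camera_info("top");a=cv2.imread("pics/t5.png").astype(float)
sig=a[...,1]/(a[...,2]+1)   # G/R : low on copper
K=np.array([[ci['fx'],0,ci['cx']],[0,ci['fy'],ci['cy']],[0,0,1]])
def edges(cols,r0):
    up,lo=[],[]
    for c in cols:
        mid=int(r0(c));t=.635
        for s,L in((-1,up),(1,lo)):
            r=mid
            while sig[r,c]<t and abs(r-mid)<20:r+=s
            L.append((c,r-s*(sig[r,c]-t)/(sig[r,c]-sig[r-s,c])))
    return [cv2.undistortPoints(np.array(e,float).reshape(-1,1,2),K,np.array(ci['D']),P=K)[:,0] for e in(up,lo)]
F=edges([*range(82,103),*range(171,174)],lambda c:137+(c-54)*.122+1); L=edges(range(192,282),lambda c:150+.13*(c-180)+3.5)
for nm,f,l in(("up",F[0],L[0]),("lo",F[1],L[1])):
    for deg,x in(("fixed",f[:21]),("fixed+end",f),("loose",l)):
        p=np.polyfit(x[:,0],x[:,1],1);print(nm,deg,"slope %.4f at182 %.2f rms %.2f"%(p[0],np.polyval(p,182),np.std(np.polyval(p,x[:,0])-x[:,1])), "end cols",(f[21:,1]).round(2) if deg=="fixed" else "")
E
```

```text
up fixed slope 0.1684 at182 144.65 rms 0.28 end cols [139.4  140.34 140.86]
up fixed+end slope 0.1368 at182 141.73 rms 0.37 end cols 
up loose slope 0.1414 at182 142.05 rms 0.16 end cols 
lo fixed slope 0.1177 at182 162.24 rms 0.19 end cols [162.81 163.24 163.23]
lo fixed+end slope 0.1418 at182 164.47 rms 0.23 end cols 
lo loose slope 0.1398 at182 163.85 rms 0.17 end cols
```

```bash
python3 -c "
from plant import order,readout
print(readout.get_obs()['time']);print(order.close_job())"
```

```text
17.9167
the job is handed in; nothing more can be done
None
```

I rolled the loose pipe into line with the fixed pipe, to within about 1 mm by the top camera, keeping the end gap of about 17 mm. The hand is clear, and I handed the job in at about 18 s on the robot's clock; no verdict came back.

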